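Clear the soldering stack on a jeweller's bench

ROBOT

A 6-joint arm with a two-finger parallel gripper is mounted at the origin on the work surface. World frame = base frame: x ahead of the robot, y to its left, z up, the work surface at z = 0. Lengths are in m, angles in rad, forces in N, time in s.
With the tool pointing down it reaches from about 0.35 to 0.975 m from the base axis. Payload 4.9 kg.
Tool frame: the origin (TCP) lies on the centre line of the jaws, within the pads' length; the fingertips stand manip.tip_reach ahead of it and the grasp point (between the pads) is the TCP (manip.tip_reach is the distance from the TCP to the fingertips, in m); z points along the fingers, y is the line along which they close (so a half turn about z gives the same grasp; the last joint's range is limited). The gripper opens to 85 mm and grips with 20 to 120 N. Pads are 22 mm wide; open, the fingers measure 114 mm over their backs; the gripper's body (76 mm by 85 mm) begins 54 mm behind the grasp point. The pads swing forward as they close: fully open they stand 13 mm farther back than shut.
Start: joints at [-1.417, 0.053, 1.613, -0, 1.476, -0.119], TCP at [0.168, -0.602, 0.25] pointing down, gripper open.
Joint ranges: [-3.01, 3.01], [-1.01, 2.22], [0.06, 2.58], [-1.02, 4.17], [0.09, 2.62], [-3.14, 3.14]. Speed limits (rad/s): [2.57, 2.57, 3.14, 3.14, 3.14, 3.14].

INTERFACE

Orientations are given as a unit quaternion [w, x, y, z].
In Python, from plant import manip gives the robot as it stands. The module is installed in compiled form; this text tells all that it offers.
- The arm moves only by the tool move_arm, never from a script. Its argument "rows" is a list of rows, each a list of 7 numbers: the shift along the tool's x, y, z in cm, then the turn, a rotation vector about the tool's x, y, z in degrees, then the opening, from -1 (shut) to 1 (fully open). In form: [[tx, ty, tz, ax, ay, az, jaw], ...]. A call has 1 to 20 rows; each row shifts and turns the commanded pose from where the row before left it, along the tool's axes as they then stand; what a row does not reach is not made up. A row lasts 1/12 s, in which the tool goes at most 41.7 mm and 7.16 degrees, less where a joint would pass 70% of its speed; a pose out of reach is approached as far as the arm can. A call is refused whole if a number of a shift passes 4.17 or a number of a turn 7.16, either way. A call with a gripper value outside its range is refused whole. The fingers move at their own pace and stop on an object; the grip force is fixed at half the most. Time passes only in rows, so rows that do not move let the fingers close. It gives the time, the measured TCP pose, the force, the opening and the grip force at its end, in the units of the state.
- manip.state(): the state, without advancing time (a new reading comes with each control period).
- manip.grab_frame(name): name is "side" or "top" or "wrist"; returns a dict with "img" (400x640x3 uint8, blue, green, red), "mtx" (3x3 intrinsics, pixels), "R" (3x3) and "t" (3): a world point X has camera coordinates R X + t. Camera axes: x right, y down, z forward; pixel columns grow to the right and rows downward; lengths in m; the calibration is good to about 2 mm. A picture is of the moment at which its call begins. There is no depth.
- manip.job_done(): hands the job in; it is judged then, once.
The state is a dict: "time": time; "joint_pos": joint angles; "joint_vel": joint speeds; "joint_efforts": joint torques, N m; "tool_pos": TCP position; "tool_rot": TCP orientation; "contact_force": force on the tool from outside, world axes, zero at the start; "ft_torque": the same for the moment, N m; "gripper_width": opening from 0.0 (shut) to 1.0 (fully open); "grasp_force": force on a finger pad.
Only numpy, scipy, OpenCV 4.12 (cv2) and the standard library are available. Lean on these libraries where they do the work, as an engineer would, in place of code of your own. Each camera call takes 0.05 s, during which the arm holds its last target. There are 200 camera calls.

TASK

Take the little stack apart from the top down, putting each piece straight onto its own place: the glass bauble gently into the empty pocket of the dimpled wooden tray, the brass ring onto the middle of the small white tile, the black charcoal disc onto the middle of the large white tile, and last the square steel block flat on the middle of the square cork mat, lined up with its edges. Glass breaks, so neither pinch the bauble hard nor drop it, and do not disturb the bauble already in the tray or the glass jar that stands among the things.

Things in the scene. Friction and masses are not known exactly. Their poses are not given: they have to be found in the camera images.
- bauble: Green glass ball, 30 mm diameter, 18 g, origin at its centre. At the start on top of the stack, its lowest 4 mm in the hole of the brass ring, centre 73 mm above the bench. It breaks if the fingers grip it with more than 90 N (both pads together), if it meets the tray with more than 25 N (set it down slowly), or if it is let fall 10 mm or more or ends on the bench.
- ring: Plain brass ring, 40 mm outer and 20 mm inner diameter, 20 mm high, about 0.12 kg, standing flat; origin at the centre of its underside. Second from the top of the stack, resting on the charcoal disc, up to 4 mm off its centre each way, underside 42 mm above the bench.
- disc: Black charcoal soldering disc, 54 mm diameter, 20 mm thick, about 60 g, lying flat; origin at the centre of its underside. Third from the top, resting on the steel block, up to 4 mm off its centre each way, underside 22 mm above the bench.
- block: Square steel bench block, 64 x 64 mm, 22 mm thick, about 0.65 kg, lying flat on the bench (z = 0) at the foot of the stack, its sides along its x and y axes; origin at the centre of its underside.
- mat: Square cork mat, 96 x 96 mm, 5 mm thick, fixed to the bench, sides along its x and y axes; origin at the centre of its underside (z = 0). Place of the steel block.
- tile_large: Large round white ceramic tile, 92 mm diameter, 6 mm thick, fixed to the bench; origin at the centre of its underside (z = 0). Place of the charcoal disc.
- tile_small: Small round white ceramic tile, 64 mm diameter, 6 mm thick, fixed to the bench; origin at the centre of its underside (z = 0). Place of the brass ring.
- tray: Dark wooden tray, 110 mm along its x, 60 mm along its y, 12 mm thick, fixed, turned any way; origin at the centre of its underside (z = 0). Two round pockets, 21 mm wide, 8 mm deep, at x = +27 mm (empty) and x = -27 mm (holds the other bauble). A seated bauble has its centre 23 mm above the bench. Fingers closing along the tray's y axis keep clear of the other bauble.
- bauble2: The other green glass ball, 30 mm diameter, origin at its centre, already in the -27 mm pocket of the tray. To be left alone.
- jar: Small glass jar with a black lid, 36 mm diameter, 45 mm high, standing loose on the bench in the gaps among the things; origin at the centre of its underside. To be left alone.
Not all that is in view belongs to the job. Leave any purple look-alike of the bauble alone. What is shaped like the ring but pink is not meant.

How it is judged:
On the way, in this order (a step that is already met when the one before it is completed fails the run):
1. the bauble lies released in the empty pocket (x of bauble in the frame of tray between 0.022 and 0.032 m and y of bauble in the frame of tray between -0.005 and 0.005 m and z of bauble in the frame of tray between 0.019 and 0.027 m and contact force between bauble and the fingers below 0.3 N and linear speed of bauble below 0.02 m/s), for 0.2 s.
2. the ring stands released on the small tile (horizontal distance between ring and tile_small below 0.012 m and z of ring in the frame of tile_small between 0.003 and 0.01 m and angle between ring's own z axis and vertical below 0.1 rad and contact force between ring and the fingers below 0.3 N and linear speed of ring below 0.02 m/s), for 0.2 s.
3. the charcoal disc lies released on the large tile (horizontal distance between disc and tile_large below 0.012 m and z of disc in the frame of tile_large between 0.003 and 0.01 m and angle between disc's own z axis and vertical below 0.1 rad and contact force between disc and the fingers below 0.3 N and linear speed of disc below 0.02 m/s), for 0.2 s.
4. the steel block lies released on the cork mat (horizontal distance between block and mat below 0.012 m and z of block in the frame of mat between 0.002 and 0.009 m and angle between block's own z axis and vertical below 0.1 rad and contact force between block and the fingers below 0.3 N and linear speed of block below 0.02 m/s and (angle between the x axis of block and the x axis of mat, either way round below 0.17 rad or angle between the x axis of block and the y axis of mat, either way round below 0.17 rad)), for 0.2 s.
At the end, for the whole second after the job is handed in: The bauble lies in the +27 mm pocket (within 5 mm each way); ring flat on the small tile, disc flat on the large tile, block flat on the cork mat, each within 12 mm of its centre; the block's sides within 0.17 rad of the mat's; all released and at rest (all of step 1 and all of step 2 and all of step 3 and all of step 4); the robot touches nothing.
It fails at once if the bauble gripped with more than 90 N, both pads together (contact force between bauble and the fingers above 90 N).
It fails at once if the bauble landed on or pressed against the tray with more than 25 N (contact force between bauble and tray above 25 N).
It fails at once if the bauble dropped (falling free faster than 0.45 m/s, as after 10 mm, or down on the bench) (height (world z) of bauble below 0.018 m or (contact force between bauble and the fingers below 0.05 N and linear speed of bauble above 0.45 m/s)).
It fails at once if the other bauble moved more than 8 mm (distance of bauble2 from where it was at the start of the episode above 0.008 m).
It fails at once if the glass jar tipped by more than 0.3 rad or moved more than 20 mm (angle between jar's own z axis and vertical above 0.3 rad or distance of jar from where it was at the start of the episode above 0.02 m).
It also fails if it takes over 112 s, if anything falls off the work surface, if the arm or the gripper's body presses on something with over 40 N, if the wrist force passes 120 N, or if a joint passes its speed limit or range.

## Working session

There is one attempt and no reset: what is moved stays moved. The work goes in short steps, Python scripts to look and compute and a tool call to move; the robot and the scene stay as the last step left them, time stands still between calls to the robot, and variables do not carry over. Pictures are saved under pics/ and viewed, at most 14 in all, crops included, and the job is handed in when it is done.

Besides the shell and the picture viewer there is one more tool, called after ">>>" as name(argument=value, ...), one argument or row to a line, values as JSON. move_arm: Moves the arm, as the interface text tells. Its arguments: {"type":"object","properties":{"rows":{"type":"array","items":{"type":"array","items":{"type":"number"}}}},"required":["rows"]}

```bash
mkdir -p pics
cat > h.py <<'E'
import cv2,numpy as np,pickle
from plant import manip
def grab(n,f):
    d=manip.grab_frame(n); cv2.imwrite(f'pics/{f}.png',d['img']); pickle.dump(d,open(f'pics/{f}.pkl','wb')); return d
def load(f): return pickle.load(open(f'pics/{f}.pkl','rb'))
def px2w(d,u,v,z):
    r=d['R'].T@np.linalg.inv(d['mtx'])@np.array([u,v,1.]); c=-d['R'].T@d['t']
    return c+r*(z-c[2])/r[2]
def w2px(d,X):
    p=d['mtx']@(d['R']@np.array(X,float)+d['t']); return p[:2]/p[2]
E
python3 - <<'E'
from h import *
s=manip.state(); print(s, manip.tip_reach)
for n in('top','side'):
    d=grab(n,n+'0'); print(n,-d['R'].T@d['t'],d['R'][2])
E
```

```text
{'time': 0.0, 'joint_pos': array([-1.41699089e+00,  5.33893770e-02,  1.61426673e+00,  5.28462893e-06,
        1.47600393e+00, -1.19020698e-01]), 'joint_vel': array([-0.00198649, -0.00055218, -0.00147616,  0.0004023 ,  0.00134243,
       -0.00092781]), 'joint_efforts': array([-9.01388885e-04, -3.93688095e+01, -3.70180035e+01, -2.25713234e-04,
        7.05724378e-03,  1.37124283e-05]), 'tool_pos': array([ 0.16830961, -0.60131552,  0.24905911]), 'tool_rot': array([-1.03357866e-03,  9.90709662e-01,  1.35990064e-01, -1.53476055e-05]), 'contact_force': array([ 0.96891093,  0.23089855, -0.95750471]), 'ft_torque': array([ 0.01732753, -0.02604764,  0.01195613]), 'grasp_force': 0.0, 'gripper_width': 1.001378197114975} 0.019
top [ 0.33069277 -0.00527306  1.05385998] [ 0.18714089  0.01261137 -0.98225213]
side [ 0.38157431 -0.51788211  0.57068447] [ 0.16256322  0.72403453 -0.67033365]
```

View pics/top0.png

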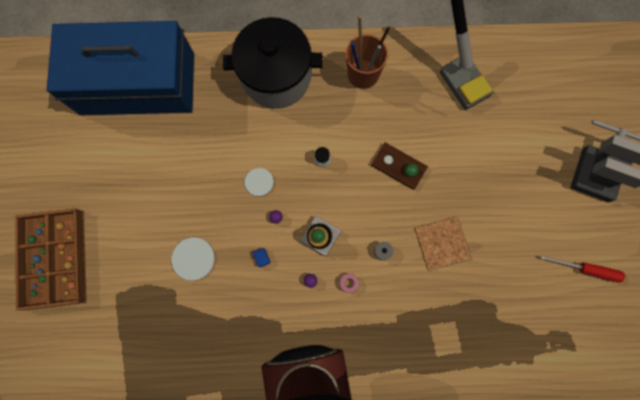

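View pics/side0.png

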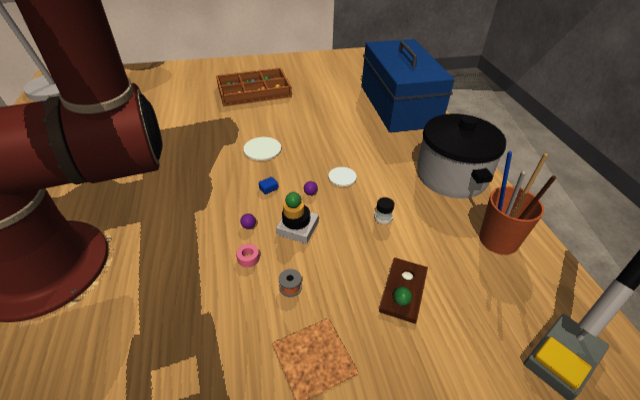

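The top view shows the stack at (319,236), the small tile at (259,182), the large tile at (193,259), the mat at (442,243), the tray at (399,166) with its bauble at (412,170) and the empty pocket at (388,160), and the jar at (322,156). There are two purple balls at (275,216) and (311,280), and a pink ring at (348,282). The green ball on top of the stack is the one meant. I'll confirm it in enlarged crops.

Run:
```python
from h import *
t=load('top0')['img']; s=load('side0')['img']
cv2.imwrite('pics/c1.png',cv2.resize(t[135:300,160:480],None,fx=2.5,fy=2.5,interpolation=cv2.INTER_CUBIC))
cv2.imwrite('pics/c2.png',cv2.resize(s[130:400,220:440],None,fx=2.2,fy=2.2,interpolation=cv2.INTER_CUBIC))
d=load('top0'); print(d['mtx'])
for n,u,v,z in [('bauble',318,236,.073),('mat',442.5,243,.005),('tl',193,259,.006),('ts',259,182,.006),('pocket',388,160,.012),('b2',412,170,.023),('jar',322,155,.045),('block',320,236,.022),('purp1',275,216,.015),('purp2',311,280,.015),('pink',348,282,.02),('spool',383,250,.03),('cube',261,257,.015)]:
    print(n,px2w(d,u,v,z).round(3))
```

```text
[[489.68752987   0.         319.15016255]
 [  0.         489.68752987 203.10356122]
 [  0.           0.           1.        ]]
bauble [0.45  0.011 0.073]
mat [ 0.438 -0.254  0.005]
tl [0.415 0.281 0.006]
ts [0.581 0.14  0.006]
pocket [ 0.622 -0.145  0.012]
b2 [ 0.596 -0.194  0.023]
jar [ 0.627 -0.     0.045]
block [0.456 0.008 0.022]
purp1 [0.502 0.104 0.015]
purp2 [0.365 0.028 0.015]
pink [ 0.359 -0.049  0.02 ]
spool [ 0.423 -0.123  0.03 ]
cube [0.415 0.134 0.015]
```

View pics/c1.png

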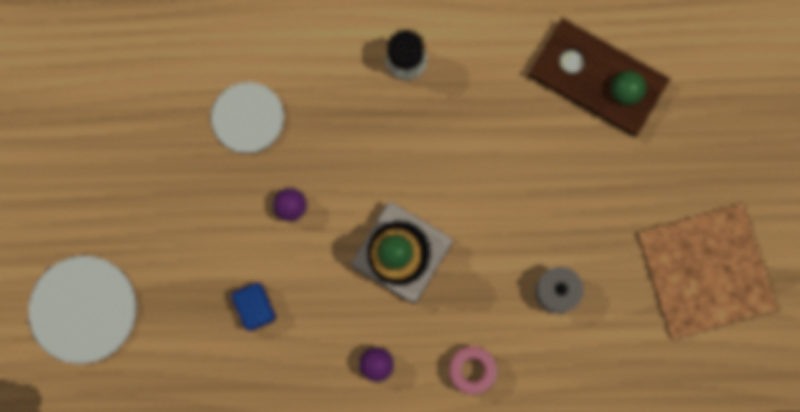

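View pics/c2.png

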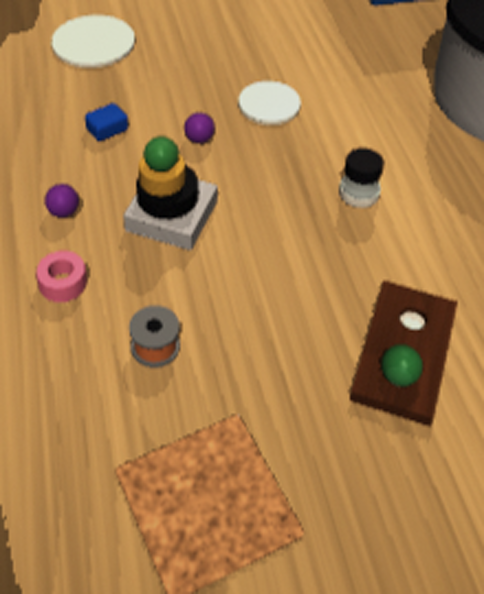

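The crops confirm it: the green ball on the brass ring at crop-1 (397,252) is the bauble. Both purple balls and the pink ring stand apart on the bench. Next I'll triangulate from both views.

Run:
```python
from h import *
T=load('top0');S=load('side0')
a=lambda p:(160+(p[0]+.5)/2.5-.5,135+(p[1]+.5)/2.5-.5)
b=lambda p:(220+(p[0]+.5)/2.2-.5,130+(p[1]+.5)/2.2-.5)
def mid(n,P,Q,z):
    A=np.mean([px2w(T,*a(p),z) for p in P],0);B=np.mean([px2w(S,*b(p),z) for p in Q],0)
    print(n,A.round(4)[:2],B.round(4)[:2])
mid('bauble',[(396,252)],[(161,153)],.073)
mid('tl',[(82,310)],[(93,41)],.006)
mid('ts',[(248,118)],[(270,103)],.006)
M1=[(743,205),(777,307),(674,338),(638,235)];M2=[(238,415),(302,535),(176,594),(117,468)]
mid('mat',M1,M2,.005)
R1=[(564,18),(669,80),(636,136),(528,74)];R2=[(385,283),(456,299),(432,422),(352,399)]
mid('tray',R1,R2,.012)
mid('pocket',[(571,61)],[(413,321)],.010)
mid('b2',[(629,87)],[(403,366)],.023)
mid('jar',[(405,50)],[(364,165)],.045)
B1=[(388,203),(453,240),(415,300),(352,262)]
mid('block',B1,[(217,184),(126,211)],.022)
def ang(cam,f,P,z):
    W=[px2w(cam,*f(p),z)[:2] for p in P]
    for i in range(len(P)-1):
        e=W[i+1]-W[i]; print('   edge',np.linalg.norm(e).round(4),np.degrees(np.arctan2(e[1],e[0])).round(1))
for n,P,Q,z in(('mat',M1,M2,.005),('tray',R1,R2,.012),('block',B1,[(217,184),(192,246),(126,211)],.022)):
    print(n);ang(T,a,P,z);print('  side');ang(S,b,Q,z)
from scipy.spatial.transform import Rotation as Ro
q=manip.state()['tool_rot'];print(Ro.from_quat(np.r_[q[1:],q[0]]).as_matrix().round(3))
```

```text
bauble [0.4512 0.0107] [0.4502 0.0092]
tl [0.4152 0.2817] [0.4143 0.2728]
ts [0.5808 0.1399] [0.5797 0.1325]
mat [ 0.4377 -0.2547] [ 0.4375 -0.2571]
tray [ 0.6094 -0.1692] [ 0.608  -0.1748]
pocket [ 0.6248 -0.1456] [ 0.6223 -0.1518]
b2 [ 0.5967 -0.1929] [ 0.5949 -0.1965]
jar [6.281e-01 2.000e-04] [ 0.626  -0.0101]
block [0.4582 0.0065] [0.458  0.0054]
mat
   edge 0.0911 -165.7
   edge 0.0921 105.3
   edge 0.0921 16.1
  side
   edge 0.0939 -76.7
   edge 0.0879 -167.5
   edge 0.0916 106.3
tray
   edge 0.1068 -123.4
   edge 0.0587 147.5
   edge 0.1082 57.7
  side
   edge 0.0569 -27.7
   edge 0.1148 -121.7
   edge 0.0575 150.2
block
   edge 0.0638 -121.2
   edge 0.0602 146.4
   edge 0.0622 57.8
  side
   edge 0.0754 -117.7
   edge 0.0694 134.3
[[ 0.963  0.269 -0.   ]
 [ 0.269 -0.963  0.002]
 [ 0.    -0.002 -1.   ]]
```

>>> move_arm(
  rows=[
    [0, 0, 0, 0, 0, -7, 1],
    [0, 0, 0, 0, 0, -7, 1],
    [0, 0, 0, 0, 0, -7, 1],
    [0, 0, 0, 0, 0, -7, 1],
    [0, 0, 0, 0, 0, -7, 1],
    [0, 0, 0, 0, 0, -7, 1],
    [3, -0.4, 0, 0, 0, 0, 1],
    [3, -0.4, 0, 0, 0, 0, 1],
    [3, -0.4, 0, 0, 0, 0, 1],
    [3, -0.4, 0, 0, 0, 0, 1],
    [3, -0.4, 0, 0, 0, 0, 1],
    [3, -0.4, 0, 0, 0, 0, 1],
    [3, -0.4, 0, 0, 0, 0, 1],
    [3, -0.4, 0, 0, 0, 0, 1],
    [3, -0.4, 0, 0, 0, 0, 1],
    [3, -0.4, 0, 0, 0, 0, 1],
    [3, -0.4, 0, 0, 0, 0, 1],
  ],
)

```text
time: 1.52
tool_pos: [0.308, -0.298, 0.2498]
tool_rot: [-0.0, 0.876, 0.482, -0.0]
contact_force: [0.4, -0.1, -0.1]
gripper_width: 0.999
grasp_force: 0.0
```

>>> move_arm(
  rows=[
    [3, -0.4, 0, 0, 0, 0, 1],
    [3, -0.4, 0, 0, 0, 0, 1],
    [3, -0.4, 0, 0, 0, 0, 1],
    [3, -0.4, 0, 0, 0, 0, 1],
    [3, -0.4, 0, 0, 0, 0, 1],
    [3, -0.4, 0, 0, 0, 0, 1],
    [3, -0.4, 0, 0, 0, 0, 1],
    [3, -0.4, 0, 0, 0, 0, 1],
    [3, -0.4, 0, 0, 0, 0, 1],
    [3, -0.4, 0, 0, 0, 0, 1],
    [2, -0.2, 0, 0, 0, 0, 1],
    [0, 0, 0, 0, 0, 0, 1],
    [0, 0, 0, 0, 0, 0, 1],
  ],
)

```text
time: 2.6
tool_pos: [0.4435, -0.0062, 0.2497]
tool_rot: [-0.0, 0.876, 0.483, -0.001]
contact_force: [-0.3, -0.4, -0.0]
gripper_width: 1.002
grasp_force: 0.0
```

```bash
cat >> h.py <<'E'
from scipy.spatial.transform import Rotation as Ro
def goal(x,y,z,yaw):  # remaining move in tool axes; yaw = world angle of tool x, deg
    s=manip.state();q=s['tool_rot'];R=Ro.from_quat(np.r_[q[1:],q[0]]).as_matrix();p=s['tool_pos']
    y0=np.degrees(np.arctan2(R[1,0],R[0,0]))
    c,sn=np.cos(np.radians(yaw)),np.sin(np.radians(yaw)); G=np.array([[c,sn,0],[sn,-c,0],[0,0,-1.]])
    d=np.array([x,y,z])-p
    print('t',round(s['time'],2),'pos',p.round(4),'yaw',y0.round(2),'tilt',R[:,2].round(3),'w',s['gripper_width'].round(3),'gf',round(float(s['grasp_force']),1),'F',s['contact_force'].round(1))
    print(' go now-axes cm',(R.T@d*100).round(2),'after-turn cm',(G.T@d*100).round(2),'az',round(y0-yaw,1))
E
python3 - <<'E'
from h import *
d=grab('wrist','w1'); print(-d['R'].T@d['t'],d['R'][2]); goal(.451,.010,.25,57.6)
E
```

```text
[0.48224811 0.05382605 0.37332694] [-0.14997893 -0.23672649 -0.95993067]Traceback (most recent call last):
  File "<stdin>", line 2, in <module>
  File "h.py", line 17, in goal
    print('t',round(s['time'],2),'pos',p.round(4),'yaw',y0.round(2),'tilt',R[:,2].round(3),'w',s['gripper_width'].round(3),'gf',round(float(s['grasp_force']),1),'F',s['contact_force'].round(1))
                                                                                               ^^^^^^^^^^^^^^^^^^^^^^^^
AttributeError: 'float' object has no attribute 'round'
```

View pics/w1.png

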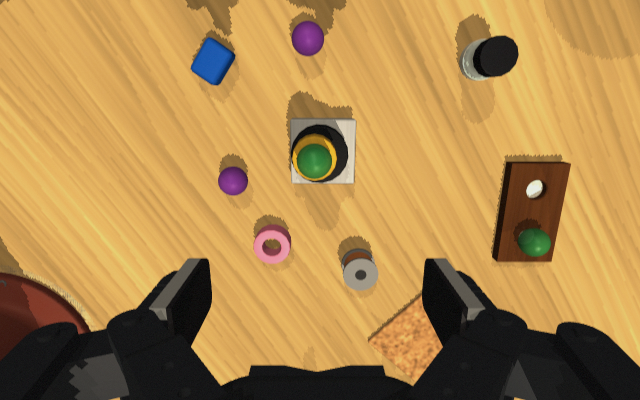

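The wrist view shows the bauble at (314,161), the block corners at (290,119), (355,119), (355,184) and (291,184), the pocket at (535,189), bauble2 at (537,242), and the jar lid at (497,56).

```bash
sed -i "s/s\['gripper_width'\].round(3)/round(float(s['gripper_width']),3)/" h.py
python3 - <<'E'
from h import *
d=load('w1')
for n,u,v,z in [('bauble',314,161,.073),('pocket',535,189,.010),('b2',534.5,242,.023),('jar',497,56,.045)]: print(n,px2w(d,u,v,z).round(4))
for n,P,z in(('block',[(290,119),(355,119),(355,184),(291,184)],.022),('tray',[(506,161),(570,163),(553,262),(498,261)],.012)):
    W=np.array([px2w(d,*p,z)[:2] for p in P]);print(n,W.mean(0).round(4))
    for i in range(4):
        e=W[(i+1)%4]-W[i];print('  ',np.linalg.norm(e).round(4),np.degrees(np.arctan2(e[1],e[0])).round(1))
goal(.451,.010,.12,57.6)
E
```

```text
bauble [0.4514 0.0092 0.073 ]
pocket [ 0.6248 -0.1483  0.01  ]
b2 [ 0.5969 -0.1949  0.023 ]
jar [ 0.6292 -0.0016  0.045 ]
block [0.458  0.0044]
   0.0623 -32.2
   0.0641 -120.5
   0.0645 147.8
   0.0641 57.5
tray [ 0.6103 -0.1707]
   0.0655 -34.0
   0.1109 -120.6
   0.061 146.7
   0.1119 61.8
t 2.65 pos [ 0.4434 -0.0069  0.2498] yaw 57.67 tilt [-0.001 -0.    -1.   ] w 0.998 gf 0.0 F [-0.2 -0.6 -0. ]
 go now-axes cm [ 1.85 -0.25 12.98] after-turn cm [ 1.83 -0.26 12.98] az 0.1
```

>>> move_arm(
  rows=[
    [0.9, -0.1, 2, 0, 0, 0, 0.2],
    [0.9, -0.1, 3, 0, 0, 0, 0.2],
    [0, 0, 3, 0, 0, 0, 0.2],
    [0, 0, 3, 0, 0, 0, 0.2],
    [0, 0, 2, 0, 0, 0, 0.2],
    [0, 0, 0, 0, 0, 0, 0.2],
    [0, 0, 0, 0, 0, 0, 0.2],
    [0, 0, 0, 0, 0, 0, 0.2],
  ],
)

```text
time: 3.32
tool_pos: [0.4525, 0.0086, 0.1219]
tool_rot: [0.001, 0.877, 0.481, 0.001]
contact_force: [0.5, 0.6, 1.0]
gripper_width: 0.598
grasp_force: 0.0
```

Run:
```python
from h import *
d=grab('wrist','w2'); goal(.4513,.0095,.084,57.6)
print(w2px(d,[.4513,.0095,.073]))
p=manip.state()['tool_pos']; print(w2px(d,p), w2px(d,p-[0,0,.019]))
```

```text
t 3.37 pos [0.453  0.0087 0.1225] yaw 57.57 tilt [ 0.004 -0.001 -1.   ] w 0.597 gf 0.0 F [ 1.2 -0.8  0.3]
 go now-axes cm [-0.03 -0.2   3.85] after-turn cm [-0.02 -0.19  3.85] az -0.0
[311.96202823 238.02591371]
[315.68060366 286.82298976] [315.67199742 264.41821309]
```

View pics/w2.png

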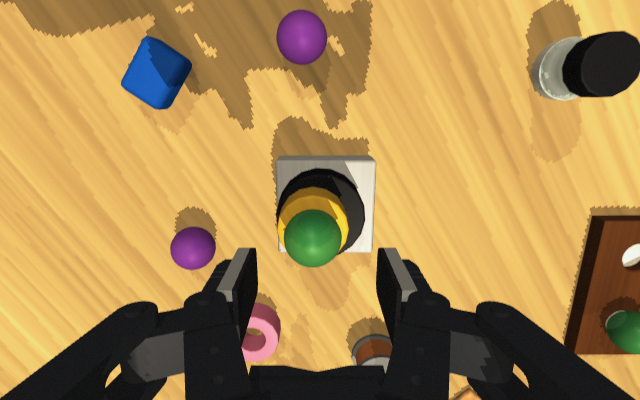

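Ball at (313,238), right on the prediction, with the jaws centred near column 316. I'll descend and close in stages to feel the force.

>>> move_arm(
  rows=[
    [0, -0.1, 1, 0, 0, 0, 0.2],
    [0, -0.1, 1, 0, 0, 0, 0.2],
    [0, 0, 1, 0, 0, 0, 0.1],
    [0, 0, 0.7, 0, 0, 0, 0],
    [0, 0, 0, 0, 0, 0, -0.1],
    [0, 0, 0, 0, 0, 0, -0.2],
    [0, 0, 0, 0, 0, 0, -0.25],
    [0, 0, 0, 0, 0, 0, -0.25],
    [0, 0, 0, 0, 0, 0, -0.25],
    [0, 0, 0, 0, 0, 0, -0.25],
  ],
)

```text
time: 4.2
tool_pos: [0.4504, 0.0105, 0.0838]
tool_rot: [0.0, 0.876, 0.482, 0.0]
contact_force: [-0.0, -0.1, -0.6]
gripper_width: 0.372
grasp_force: 0.0
```

>>> move_arm(
  rows=[
    [0, 0, 0, 0, 0, 0, -0.28],
    [0, 0, 0, 0, 0, 0, -0.28],
    [0, 0, 0, 0, 0, 0, -0.28],
  ],
)

```text
time: 4.45
tool_pos: [0.4503, 0.0104, 0.0836]
tool_rot: [0.0, 0.876, 0.482, 0.0]
contact_force: [0.9, -0.1, 0.6]
gripper_width: 0.36
grasp_force: 0.4
```

>>> move_arm(
  rows=[
    [0, 0, 0, 0, 0, 0, -0.3],
    [0, 0, 0, 0, 0, 0, -0.3],
    [0, 0, 0, 0, 0, 0, -0.3],
  ],
)

```text
time: 4.7
tool_pos: [0.4504, 0.0104, 0.0836]
tool_rot: [0.0, 0.876, 0.482, 0.0]
contact_force: [0.8, -1.0, 1.1]
gripper_width: 0.352
grasp_force: 0.7
```

Run:
```python
from h import *
d=grab('wrist','w3'); goal(.4513,.0095,.084,57.6)
```

```text
t 4.75 pos [0.4504 0.0104 0.0836] yaw 57.63 tilt [ 0.001 -0.    -1.   ] w 0.356 gf 0.8 F [ 1.1 -1.4  1.3]
 go now-axes cm [-0.03  0.13 -0.04] after-turn cm [-0.03  0.13 -0.04] az 0.0
```

View pics/w3.png

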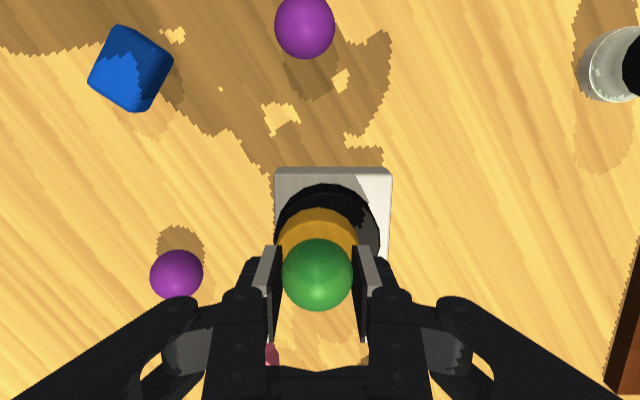

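Ball at (317,275), squarely between the pads, with light contact at 0.8 N. I'll squeeze gradually.

>>> move_arm(
  rows=[
    [0, 0, 0, 0, 0, 0, -0.33],
    [0, 0, 0, 0, 0, 0, -0.33],
    [0, 0, 0, 0, 0, 0, -0.33],
  ],
)

```text
time: 5.0
tool_pos: [0.4504, 0.0104, 0.0836]
tool_rot: [0.0, 0.876, 0.482, 0.0]
contact_force: [2.1, -0.3, 2.3]
gripper_width: 0.34
grasp_force: 11.5
```

>>> move_arm(
  rows=[
    [0, 0, 0, 0, 0, 0, -0.37],
    [0, 0, 0, 0, 0, 0, -0.37],
    [0, 0, 0, 0, 0, 0, -0.37],
  ],
)

```text
time: 5.25
tool_pos: [0.4504, 0.0104, 0.0837]
tool_rot: [0.0, 0.876, 0.482, 0.0]
contact_force: [1.2, -1.6, 2.9]
gripper_width: 0.324
grasp_force: 35.8
```

>>> move_arm(
  rows=[
    [0, 0, 0, 0, 0, 0, -0.34],
    [0, 0, 0, 0, 0, 0, -0.34],
    [0, 0, -0.3, 0, 0, 0, -0.34],
    [0, 0, -0.7, 0, 0, 0, -0.34],
    [0, 0, -1.5, 0, 0, 0, -0.34],
    [0, 0, -2, 0, 0, 0, -0.34],
    [0, 0, -1.5, 0, 0, 0, -0.34],
    [0, 0, -0.6, 0, 0, 0, -0.34],
    [0, 0, 0, 0, 0, 0, -0.34],
  ],
)

```text
time: 6.0
tool_pos: [0.4506, 0.0106, 0.1508]
tool_rot: [0.001, 0.876, 0.482, 0.001]
contact_force: [0.7, -0.2, -0.8]
gripper_width: 0.331
grasp_force: 22.0
```

Run:
```python
from h import *
goal(.6248,-.1483,.15,57.6)
d=load('w3');print(px2w(d,317,275,.073), [.4504,.0104])
d=grab('wrist','w4');m=cv2.inRange(cv2.cvtColor(d['img'],cv2.COLOR_BGR2HSV),(50,80,30),(75,255,255));m[:150]=0
u,v=np.argwhere(m[:, 250:390])[:,::-1].mean(0)+[250,0];print(u,v,px2w(d,u,v,manip.state()['tool_pos'][2]-.0106))
```

```text
t 6.0 pos [0.4506 0.0106 0.1508] yaw 57.64 tilt [ 0.002 -0.    -1.   ] w 0.331 gf 22.0 F [ 0.7 -0.2 -0.8]
 go now-axes cm [-4.09 23.22  0.12] after-turn cm [-4.08 23.22  0.08] az 0.0
[0.45079187 0.00939038 0.073     ] [0.4504, 0.0104]
316.4817663110891 274.2560158769536 [0.45062666 0.00937629 0.1388517 ]
```

>>> move_arm(
  rows=[
    [-0.2, 1.2, 0, 0, 0, 0, -0.34],
    [-0.4, 2, 0, 0, 0, 0, -0.34],
    [-0.5, 3, 0, 0, 0, 0, -0.34],
    [-0.5, 3, 0, 0, 0, 0, -0.34],
    [-0.5, 3, 0, 0, 0, 0, -0.34],
    [-0.5, 3, 0, 0, 0, 0, -0.34],
    [-0.5, 3, 0, 0, 0, 0, -0.34],
    [-0.4, 2, 2, 0, 0, 0, -0.34],
    [-0.3, 2, 2, 0, 0, 0, -0.34],
    [-0.2, 1, 2, 0, 0, 0, -0.34],
    [0, 0, 0, 0, 0, 0, -0.34],
    [0, 0, 0, 0, 0, 0, -0.34],
    [0, 0, 0, 0, 0, 0, -0.34],
  ],
)

```text
time: 7.13
tool_pos: [0.6238, -0.1469, 0.0888]
tool_rot: [-0.001, 0.876, 0.482, -0.0]
contact_force: [0.6, -1.1, -0.8]
gripper_width: 0.333
grasp_force: 22.0
```

Run:
```python
from h import *
d=grab('wrist','w5'); goal(.6245,-.1475,.0345,57.6)
print(w2px(d,[.6248,-.1483,.012]))
```

```text
t 7.18 pos [ 0.6244 -0.1469  0.0899] yaw 57.66 tilt [ 0.  0. -1.] w 0.332 gf 22.0 F [-0.2  0.3 -0.3]
 go now-axes cm [-0.04  0.04  5.54] after-turn cm [-0.04  0.04  5.54] az 0.1
[318.23676454 221.10796692]
```

View pics/w5.png

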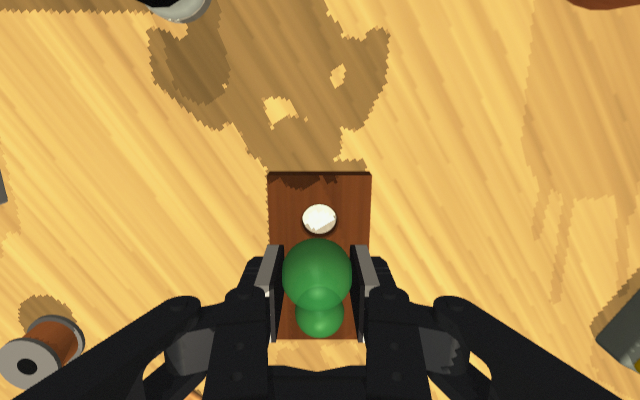

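The pocket is at (319.5,220) against a predicted (318,221), so within about 1 mm. The tray is aligned with the jaws. I'll lower slowly.

>>> move_arm(
  rows=[
    [0, 0.1, 0.5, 0, 0, 0, -0.34],
    [0, 0, 1, 0, 0, 0, -0.34],
    [0, 0, 1, 0, 0, 0, -0.34],
    [0, 0, 1, 0, 0, 0, -0.34],
    [0, 0, 0.7, 0, 0, 0, -0.34],
    [0, 0, 0.4, 0, 0, 0, -0.34],
    [0, 0, 0.2, 0, 0, 0, -0.34],
    [0, 0, 0.1, 0, 0, 0, -0.34],
    [0, 0, 0.1, 0, 0, 0, -0.34],
    [0, 0, 0, 0, 0, 0, -0.34],
    [0, 0, 0, 0, 0, 0, -0.34],
    [0, 0, 0, 0, 0, 0, -0.34],
  ],
)

```text
time: 8.18
tool_pos: [0.6257, -0.1481, 0.0398]
tool_rot: [0.0, 0.876, 0.482, 0.0]
contact_force: [-0.3, 0.5, 0.3]
gripper_width: 0.327
grasp_force: 22.0
```

Run:
```python
from h import *
goal(.6245,-.1475,.0345,57.6)
```

```text
t 8.18 pos [ 0.6257 -0.1481  0.0398] yaw 57.63 tilt [ 0.001 -0.    -1.   ] w 0.327 gf 22.0 F [-0.3  0.5  0.3]
 go now-axes cm [-0.01 -0.14  0.53] after-turn cm [-0.01 -0.14  0.53] az 0.0
```

>>> move_arm(
  rows=[
    [0, -0.05, 0.1, 0, 0, 0, -0.34],
    [0, 0, 0.1, 0, 0, 0, -0.34],
    [0, 0, 0.1, 0, 0, 0, -0.34],
    [0, 0, 0.05, 0, 0, 0, -0.34],
    [0, 0, 0.05, 0, 0, 0, -0.34],
    [0, 0, 0, 0, 0, 0, -0.34],
    [0, 0, 0, 0, 0, 0, -0.34],
  ],
)

```text
time: 8.77
tool_pos: [0.625, -0.1477, 0.0353]
tool_rot: [-0.0, 0.876, 0.482, -0.0]
contact_force: [0.2, 0.9, 0.8]
gripper_width: 0.333
grasp_force: 22.0
```

>>> move_arm(
  rows=[
    [0, 0, 0.05, 0, 0, 0, -0.34],
    [0, 0, 0, 0, 0, 0, -0.34],
    [0, 0, 0.05, 0, 0, 0, -0.34],
    [0, 0, 0, 0, 0, 0, -0.34],
    [0, 0, 0, 0, 0, 0, -0.34],
  ],
)

```text
time: 9.18
tool_pos: [0.6249, -0.1477, 0.0342]
tool_rot: [-0.0, 0.876, 0.482, -0.0]
contact_force: [-0.3, -0.4, -0.4]
gripper_width: 0.337
grasp_force: 22.0
```

>>> move_arm(
  rows=[
    [0, 0, 0.05, 0, 0, 0, -0.34],
    [0, 0, 0, 0, 0, 0, -0.34],
    [0, 0, 0, 0, 0, 0, -0.34],
  ],
)

```text
time: 9.43
tool_pos: [0.625, -0.1478, 0.0339]
tool_rot: [0.0, 0.876, 0.482, 0.0]
contact_force: [0.4, -0.0, 1.2]
gripper_width: 0.332
grasp_force: 22.0
```

>>> move_arm(
  rows=[
    [0, 0, 0.05, 0, 0, 0, -0.34],
    [0, 0, 0, 0, 0, 0, -0.34],
    [0, 0, 0, 0, 0, 0, -0.34],
  ],
)

```text
time: 9.68
tool_pos: [0.6251, -0.1478, 0.0336]
tool_rot: [0.0, 0.876, 0.482, 0.0]
contact_force: [-0.4, -0.3, 2.4]
gripper_width: 0.329
grasp_force: 22.1
```

>>> move_arm(
  rows=[
    [0, 0, 0, 0, 0, 0, -0.31],
    [0, 0, 0, 0, 0, 0, -0.28],
    [0, 0, 0, 0, 0, 0, -0.24],
    [0, 0, 0, 0, 0, 0, -0.2],
    [0, 0, 0, 0, 0, 0, -0.1],
    [0, 0, 0, 0, 0, 0, 0.1],
    [0, 0, 0, 0, 0, 0, 0.2],
    [0, 0, -0.5, 0, 0, 0, 0.2],
    [0, 0, -1, 0, 0, 0, 0.2],
    [0, 0, -2, 0, 0, 0, 0.3],
    [0, 0, -3, 0, 0, 0, 0.4],
    [0, 0, -3, 0, 0, 0, 0.5],
    [0, 0, -3, 0, 0, 0, 0.5],
    [0, 0, -1, 0, 0, 0, 0.5],
    [0, 0, 0, 0, 0, 0, 0.5],
    [0, 0, 0, 0, 0, 0, 0.5],
  ],
)

```text
time: 11.02
tool_pos: [0.6251, -0.1478, 0.1688]
tool_rot: [0.0, 0.876, 0.482, 0.0]
contact_force: [-0.1, 0.1, -1.0]
gripper_width: 0.749
grasp_force: 0.0
```

Run:
```python
from h import *
d=grab('wrist','w6'); goal(.4513,.0095,.16,57.6)
m=cv2.inRange(cv2.cvtColor(d['img'],cv2.COLOR_BGR2HSV),(50,80,30),(75,255,255))
n,l,st,c=cv2.connectedComponentsWithStats(m)
for i in range(1,n):
    if st[i,4]>200: print(st[i],c[i],px2w(d,*c[i],.023).round(4))
# ring & disc from w1/w3 later: view of the stack from w4
w=load('w4'); cv2.imwrite('pics/c4.png',cv2.resize(w['img'][130:330,220:440],None,fx=2.5,fy=2.5))
```

```text
t 11.07 pos [ 0.6242 -0.1475  0.1669] yaw 57.63 tilt [-0.002  0.001 -1.   ] w 0.751 gf 0.0 F [-0.1 -0.8 -0.8]
 go now-axes cm [  4.   -23.     0.73] after-turn cm [  3.99 -23.01   0.69] az 0.0
[ 297  173   38   37 1094] [315.33180987 191.011883  ] [ 0.6248 -0.1482  0.023 ]
[298 237  36  36 995] [315.6201005  254.66231156] [ 0.5961 -0.1939  0.023 ]
```

Bauble seated: the two baubles measure 54.0 mm apart. Back to the stack.

>>> move_arm(
  rows=[
    [0.2, -1.2, 0, 0, 0, 0, 0.6],
    [0.4, -2, 0, 0, 0, 0, 0.6],
    [0.5, -3, 0, 0, 0, 0, 0.6],
    [0.5, -3, 0, 0, 0, 0, 0.6],
    [0.5, -3, 0, 0, 0, 0, 0.6],
    [0.5, -3, 0, 0, 0, 0, 0.6],
    [0.5, -3, 0, 0, 0, 0, 0.6],
    [0.5, -2.8, 0, 0, 0, 0, 0.6],
    [0.4, -2, 0, 0, 0, 0, 0.6],
    [0, 0, 0, 0, 0, 0, 0.6],
    [0, 0, 0, 0, 0, 0, 0.6],
    [0, 0, 0, 0, 0, 0, 0.6],
  ],
)

```text
time: 12.07
tool_pos: [0.4517, 0.009, 0.1669]
tool_rot: [-0.001, 0.876, 0.482, -0.001]
contact_force: [-0.2, 0.2, 1.5]
gripper_width: 0.805
grasp_force: 0.0
```

Run:
```python
from h import *
d=grab('wrist','w7'); goal(.4513,.0095,.1,57.6)
cv2.imwrite('pics/c7.png',cv2.resize(d['img'][140:300,240:400],None,fx=3.5,fy=3.5))
```

```text
t 12.12 pos [0.4521 0.0088 0.1673] yaw 57.6 tilt [-0.002  0.    -1.   ] w 0.801 gf 0.0 F [-0.1  0.3  0.1]
 go now-axes cm [ 0.02 -0.1   6.73] after-turn cm [ 0.02 -0.11  6.73] az 0.0
```

View pics/c7.png

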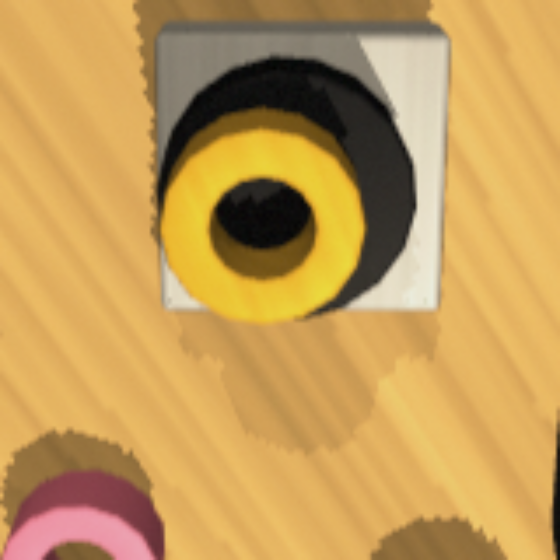

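The ring top is centred at crop (263,225), i.e. pixel (314.8,203.9). It sits off toward the block's lower-left.

Run:
```python
from h import *
d=load('w7'); p=px2w(d,314.8,203.9,.062); print(p)
e=[px2w(d,240+(x+.5)/3.5-.5,140+225.5/3.5-.5,.062) for x in (162,364)]; print(np.linalg.norm(e[0]-e[1]))
goal(p[0],p[1],.065,57.6)
```

```text
[0.4518865  0.01045188 0.062     ]
0.03847125824426672
t 12.12 pos [0.4521 0.0088 0.1673] yaw 57.6 tilt [-0.002  0.    -1.   ] w 0.801 gf 0.0 F [-0.1  0.3  0.1]
 go now-axes cm [ 0.14 -0.1  10.23] after-turn cm [ 0.13 -0.11 10.23] az 0.0
```

>>> move_arm(
  rows=[
    [0.1, -0.1, 2, 0, 0, 0, 0.5],
    [0, 0, 2.5, 0, 0, 0, 0.5],
    [0, 0, 2, 0, 0, 0, 0.5],
    [0, 0, 1.5, 0, 0, 0, 0.5],
    [0, 0, 1, 0, 0, 0, 0.4],
    [0, 0, 0.7, 0, 0, 0, 0.3],
    [0, 0, 0.5, 0, 0, 0, 0.2],
    [0, 0, 0, 0, 0, 0, 0.1],
    [0, 0, 0, 0, 0, 0, 0],
    [0, 0, 0, 0, 0, 0, -0.05],
    [0, 0, 0, 0, 0, 0, -0.1],
    [0, 0, 0, 0, 0, 0, -0.15],
    [0, 0, 0, 0, 0, 0, -0.15],
    [0, 0, 0, 0, 0, 0, -0.15],
  ],
)

```text
time: 13.28
tool_pos: [0.4526, 0.0105, 0.0675]
tool_rot: [0.001, 0.876, 0.482, 0.001]
contact_force: [-2.3, 0.7, 5.6]
gripper_width: 0.443
grasp_force: 59.7
```

>>> move_arm(
  rows=[
    [0, 0, -0.2, 0, 0, 0, -0.15],
    [0, 0, -0.6, 0, 0, 0, -0.15],
    [0, 0, -1, 0, 0, 0, -0.15],
    [0, 0, -2, 0, 0, 0, -0.15],
    [0, 0, -2, 0, 0, 0, -0.15],
    [0, 0, -2, 0, 0, 0, -0.15],
    [0, 0, -1, 0, 0, 0, -0.15],
    [0, 0, -0.5, 0, 0, 0, -0.15],
    [0, 0, 0, 0, 0, 0, -0.15],
    [0, 0, 0, 0, 0, 0, -0.15],
  ],
)

```text
time: 14.12
tool_pos: [0.4514, 0.0106, 0.1587]
tool_rot: [-0.0, 0.876, 0.482, -0.0]
contact_force: [-0.4, 0.5, -1.8]
gripper_width: 0.438
grasp_force: 60.0
```

Run:
```python
from h import *
goal(.580,.138,.155,57.6)
d=grab('wrist','w8')
cv2.imwrite('pics/c8.png',cv2.resize(d['img'][130:400,200:480],None,fx=2,fy=2))
```

```text
t 14.12 pos [0.4514 0.0106 0.1587] yaw 57.63 tilt [-0.001  0.    -1.   ] w 0.438 gf 60.0 F [-0.4  0.5 -1.8]
 go now-axes cm [17.64  4.04  0.36] after-turn cm [17.65  4.03  0.37] az 0.0
```

View pics/c8.png

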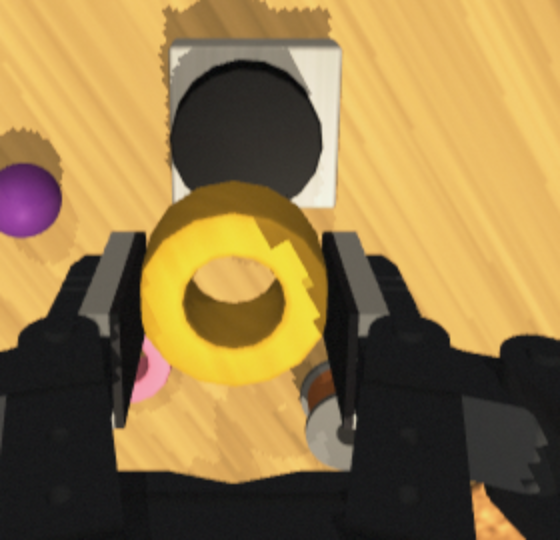

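Ring held level. I'll move most of the way to the small tile and look.

>>> move_arm(
  rows=[
    [1, 0.3, 0, 0, 0, 0, -0.15],
    [2, 0.6, 0, 0, 0, 0, -0.15],
    [3, 0.7, 0, 0, 0, 0, -0.15],
    [3, 0.7, 0, 0, 0, 0, -0.15],
    [2, 0.7, 0, 0, 0, 0, -0.15],
    [1, 0.5, 0, 0, 0, 0, -0.15],
    [0, 0.5, 0, 0, 0, 0, -0.15],
    [0, 0, 0, 0, 0, 0, -0.15],
    [0, 0, 0, 0, 0, 0, -0.15],
    [0, 0, 0, 0, 0, 0, -0.15],
  ],
)

```text
time: 15.0
tool_pos: [0.5491, 0.09, 0.1587]
tool_rot: [-0.0, 0.876, 0.482, -0.001]
contact_force: [0.3, 0.3, -1.1]
gripper_width: 0.441
grasp_force: 60.0
```

Run:
```python
from h import *
d=grab('wrist','w9'); g=cv2.cvtColor(d['img'],cv2.COLOR_BGR2HSV)
m=cv2.inRange(g,(0,0,120),(179,60,255)); n,l,st,c=cv2.connectedComponentsWithStats(m)
for i in range(1,n):
    if st[i,4]>800: print(st[i],c[i],px2w(d,*c[i],.006).round(4))
r=load('w8');ctr=px2w(r,200+235.5/2-.5,130+300.5/2-.5,.153);print('ring',ctr,'tcp .4514 .0106')
goal(.580,.138,.155,57.6)
for z in (.006,): print(w2px(d,[.580,.139,z]))
```

```text
[   0    0   89  133 9466] [37.93407986 70.08842172] [0.4259 0.2728 0.006 ]
[ 276   68   84   87 5692] [317.92832045 110.74718904] [0.5824 0.1396 0.006 ]
ring [0.45216121 0.01002039 0.153     ] tcp .4514 .0106
t 15.05 pos [0.5492 0.09   0.1589] yaw 57.58 tilt [-0.001 -0.    -1.   ] w 0.442 gf 60.0 F [ 0.8 -0.4 -1.4]
 go now-axes cm [5.7  0.03 0.39] after-turn cm [5.7  0.03 0.39] az -0.0
[315.61847984 113.18330258]
```

View pics/w9.png

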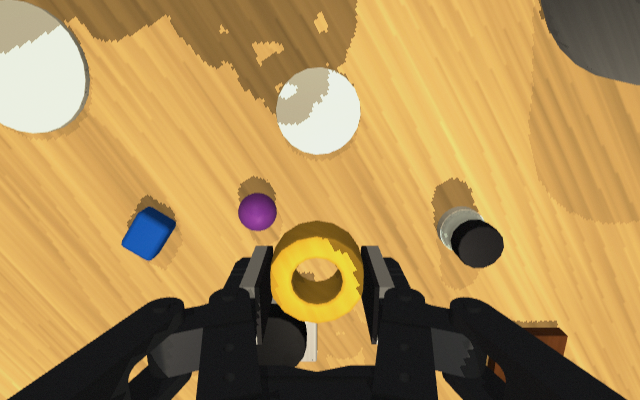

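The small tile is at (318,111) → (0.582,0.140), agreeing with the top view. The ring is still held at (317,279).

>>> move_arm(
  rows=[
    [1.5, 0, 0, 0, 0, 0, -0.15],
    [2.5, 0, 1, 0, 0, 0, -0.15],
    [1.5, 0, 2, 0, 0, 0, -0.15],
    [0.5, 0, 2.5, 0, 0, 0, -0.15],
    [0, 0, 2.5, 0, 0, 0, -0.15],
    [0, 0, 2, 0, 0, 0, -0.15],
    [0, 0, 1, 0, 0, 0, -0.15],
    [0, 0, 0.6, 0, 0, 0, -0.15],
    [0, 0, 0.4, 0, 0, 0, -0.15],
    [0, 0, 0.2, 0, 0, 0, -0.15],
    [0, 0, 0, 0, 0, 0, -0.15],
    [0, 0, 0, 0, 0, 0, -0.15],
    [0, 0, 0, 0, 0, 0, -0.15],
  ],
)

```text
time: 16.13
tool_pos: [0.5829, 0.1412, 0.0386]
tool_rot: [0.0, 0.876, 0.482, 0.001]
contact_force: [0.0, -0.2, -0.2]
gripper_width: 0.434
grasp_force: 60.0
```

>>> move_arm(
  rows=[
    [0, 0, 0.1, 0, 0, 0, -0.15],
    [0, 0, 0.1, 0, 0, 0, -0.15],
    [0, 0, 0.1, 0, 0, 0, -0.15],
    [0, 0, 0, 0, 0, 0, -0.15],
    [0, 0, 0, 0, 0, 0, -0.15],
    [0, 0, 0, 0, 0, 0, -0.15],
  ],
)

```text
time: 16.63
tool_pos: [0.5819, 0.1412, 0.0343]
tool_rot: [-0.0, 0.876, 0.482, -0.0]
contact_force: [-0.7, 1.5, -1.1]
gripper_width: 0.435
grasp_force: 60.0
```

>>> move_arm(
  rows=[
    [0, 0, 0.1, 0, 0, 0, -0.15],
    [0, 0, 0.05, 0, 0, 0, -0.15],
    [0, 0, 0, 0, 0, 0, -0.15],
    [0, 0, 0, 0, 0, 0, -0.15],
    [0, 0, 0, 0, 0, 0, -0.15],
  ],
)

```text
time: 17.05
tool_pos: [0.582, 0.1411, 0.0328]
tool_rot: [0.0, 0.876, 0.482, -0.0]
contact_force: [0.7, -0.1, -1.9]
gripper_width: 0.443
grasp_force: 60.0
```

>>> move_arm(
  rows=[
    [0, 0, 0.05, 0, 0, 0, -0.15],
    [0, 0, 0.05, 0, 0, 0, -0.15],
    [0, 0, 0, 0, 0, 0, -0.15],
    [0, 0, 0, 0, 0, 0, -0.15],
  ],
)

```text
time: 17.38
tool_pos: [0.5819, 0.1412, 0.0317]
tool_rot: [-0.0, 0.876, 0.482, -0.0]
contact_force: [0.1, 0.3, -0.9]
gripper_width: 0.435
grasp_force: 60.0
```

>>> move_arm(
  rows=[
    [0, 0, 0.05, 0, 0, 0, -0.15],
    [0, 0, 0, 0, 0, 0, -0.15],
    [0, 0, 0, 0, 0, 0, -0.15],
  ],
)

```text
time: 17.63
tool_pos: [0.582, 0.1412, 0.0316]
tool_rot: [-0.0, 0.876, 0.482, -0.0]
contact_force: [-1.4, -1.1, 1.7]
gripper_width: 0.442
grasp_force: 60.3
```

>>> move_arm(
  rows=[
    [0, 0, 0.05, 0, 0, 0, -0.15],
    [0, 0, 0, 0, 0, 0, -0.15],
    [0, 0, 0, 0, 0, 0, -0.15],
  ],
)

```text
time: 17.88
tool_pos: [0.5821, 0.1412, 0.0316]
tool_rot: [-0.0, 0.876, 0.482, -0.0]
contact_force: [-4.2, -0.3, 6.0]
gripper_width: 0.439
grasp_force: 60.7
```

>>> move_arm(
  rows=[
    [0, 0, 0, 0, 0, 0, -0.08],
    [0, 0, 0, 0, 0, 0, -0.04],
    [0, 0, 0, 0, 0, 0, 0],
    [0, 0, 0, 0, 0, 0, 0.1],
    [0, 0, 0, 0, 0, 0, 0.3],
    [0, 0, -0.5, 0, 0, 0, 0.3],
    [0, 0, -1, 0, 0, 0, 0.4],
    [0, 0, -2, 0, 0, 0, 0.5],
    [0, 0, -3, 0, 0, 0, 0.6],
    [0, 0, -3, 0, 0, 0, 0.7],
    [0, 0, -2.5, 0, 0, 0, 0.7],
    [-1, -0.2, -1, 0, 0, 0, 0.7],
    [-2, -0.5, 0, 0, 0, 0, 0.7],
    [0, 0, 0, 0, 0, 0, 0.7],
    [0, 0, 0, 0, 0, 0, 0.7],
  ],
)

```text
time: 19.13
tool_pos: [0.56, 0.1193, 0.1619]
tool_rot: [0.0, 0.876, 0.482, 0.001]
contact_force: [0.6, -1.1, 0.3]
gripper_width: 0.848
grasp_force: 0.0
```

Run:
```python
from h import *
d=grab('wrist','w10'); goal(.455,.007,.16,57.6)
m=cv2.inRange(cv2.cvtColor(d['img'],cv2.COLOR_BGR2HSV),(18,150,150),(30,255,255))
n,l,st,c=cv2.connectedComponentsWithStats(m);i=1+st[1:,4].argmax();x,y,w,h=st[i,:4];print(st[i],px2w(d,x+w/2,y+h/2,.026))
m=cv2.inRange(cv2.cvtColor(d['img'],cv2.COLOR_BGR2HSV),(0,0,120),(179,60,255)); n,l,st,c=cv2.connectedComponentsWithStats(m)
for i in range(1,n):
    if st[i,4]>800:
        x,y,w,h=st[i,:4]; print(st[i],px2w(d,x+w/2,y+h/2,.006).round(4))
```

```text
t 19.18 pos [0.5601 0.1196 0.1614] yaw 57.6 tilt [ 0.001  0.    -1.   ] w 0.847 gf 0.0 F [-0.5 -0.3 -0.9]
 go now-axes cm [-15.14  -2.84   0.13] after-turn cm [-15.14  -2.84   0.14] az 0.0
[  412     0   228   384 17936] [0.69418701 0.03588308 0.026     ]
[    0    49   106   123 10587] [0.4243 0.2763 0.006 ]
[ 286  110   80   82 2683] [0.5826 0.1396 0.006 ]
```

>>> move_arm(
  rows=[
    [-1.5, -0.3, 0, 0, 0, 0, 0.7],
    [-3, -0.5, 0, 0, 0, 0, 0.7],
    [-3, -0.6, 0, 0, 0, 0, 0.7],
    [-3, -0.6, 0, 0, 0, 0, 0.7],
    [-3, -0.5, 0, 0, 0, 0, 0.7],
    [-1.5, -0.3, 0, 0, 0, 0, 0.7],
    [0, 0, 0, 0, 0, 0, 0.7],
    [0, 0, 0, 0, 0, 0, 0.7],
    [0, 0, 0, 0, 0, 0, 0.7],
  ],
)

```text
time: 19.93
tool_pos: [0.4568, 0.0084, 0.1611]
tool_rot: [-0.0, 0.876, 0.482, 0.0]
contact_force: [-0.5, 0.5, 0.5]
gripper_width: 0.854
grasp_force: 0.0
```

Run:
```python
from h import *
d=load('w10'); B=d['img'][110:192,286:366].astype(int); m=(B[...,2]-B[...,0]>90)
ys,xs=np.nonzero(m); print('ring px',286+xs.min(),286+xs.max(),110+ys.min(),110+ys.max(), w2px(d,[.5825,.1397,.026]))
d=grab('wrist','w11'); goal(.455,.007,.05,57.6)
g=d['img'][140:280,240:400]; print(w2px(d,[.458,.0044,.022]))
m=(g.max(2)<75).astype(np.uint8); n,l,st,c=cv2.connectedComponentsWithStats(m); i=1+st[1:,4].argmax(); print('black',st[i,:4]+[240,140,0,0])
x,y,w,h=st[i,:4]+[240,140,0,0]
for q,zz in((px2w(d,x,y+h/2,.042),0),(px2w(d,x+w,y+h/2,.042),0),(px2w(d,x+w/2,y+h,.042),0)): print(q)
cv2.imwrite('pics/c11.png',cv2.resize(g,None,fx=4,fy=4))
```

```text
ring px 286 365 110 191 [326.49166504 155.06555974]
t 19.98 pos [0.4568 0.0085 0.161 ] yaw 57.68 tilt [ 0.  0. -1.] w 0.849 gf 0.0 F [-0.4 -0.  -0.1]
 go now-axes cm [-0.23 -0.07 11.1 ] after-turn cm [-0.23 -0.07 11.1 ] az 0.1
[319.64210299 196.12892997]
black [277 161  76  76]
[0.43432174 0.02354943 0.042     ]
[ 0.4796037  -0.00508874  0.042     ]
[ 0.44155365 -0.01507623  0.042     ]
```

View pics/c11.png

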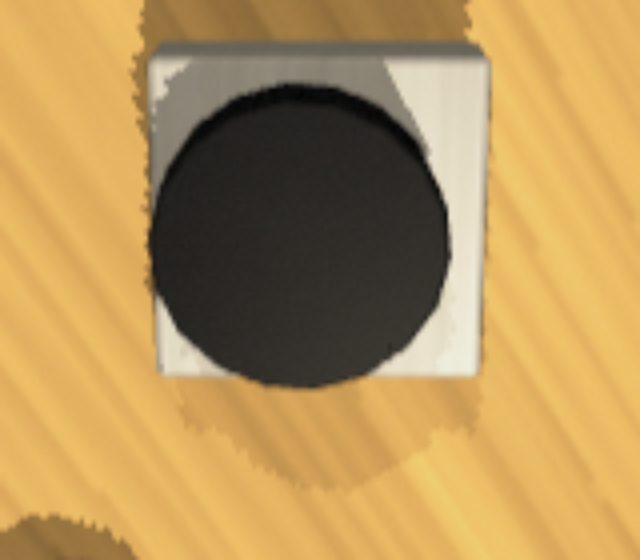

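The disc's top face is centred at crop (300,244), i.e. pixel (314.6,200.6). That is almost directly under the tool.

>>> move_arm(
  rows=[
    [-0.1, 0, 2, 0, 0, 0, 0.7],
    [0, 0, 3, 0, 0, 0, 0.7],
    [0, 0, 2.5, 0, 0, 0, 0.7],
    [0, 0, 1.7, 0, 0, 0, 0.7],
    [0, 0, 1, 0, 0, 0, 0.7],
    [0, 0, 0.8, 0, 0, 0, 0.7],
    [0, 0, 0.5, 0, 0, 0, 0.6],
    [0, 0, 0, 0, 0, 0, 0.5],
    [0, 0, 0, 0, 0, 0, 0.4],
    [0, 0, 0, 0, 0, 0, 0.3],
    [0, 0, 0, 0, 0, 0, 0.25],
    [0, 0, 0, 0, 0, 0, 0.2],
    [0, 0, 0, 0, 0, 0, 0.18],
    [0, 0, 0, 0, 0, 0, 0.18],
  ],
)

```text
time: 21.15
tool_pos: [0.4565, 0.0069, 0.0474]
tool_rot: [0.001, 0.876, 0.482, 0.001]
contact_force: [-2.5, 1.0, 5.8]
gripper_width: 0.604
grasp_force: 53.1
```

>>> move_arm(
  rows=[
    [0, 0, -0.2, 0, 0, 0, 0.18],
    [0, 0, -0.6, 0, 0, 0, 0.18],
    [0, 0, -1, 0, 0, 0, 0.18],
    [0, 0, -2, 0, 0, 0, 0.18],
    [0, 0, -2, 0, 0, 0, 0.18],
    [0, 0, -2, 0, 0, 0, 0.18],
    [0, 0, -2, 0, 0, 0, 0.18],
    [0, 0, -1, 0, 0, 0, 0.18],
    [0, 0, -0.5, 0, 0, 0, 0.18],
    [0, 0, 0, 0, 0, 0, 0.18],
    [0, 0, 0, 0, 0, 0, 0.18],
  ],
)

```text
time: 22.07
tool_pos: [0.4551, 0.0071, 0.1582]
tool_rot: [-0.0, 0.876, 0.482, -0.0]
contact_force: [-0.6, 0.1, -1.2]
gripper_width: 0.601
grasp_force: 53.1
```

Run:
```python
from h import *
d=load('w11');print('disc',px2w(d,314.6,200.6,.042))
W=np.array([px2w(d,240+(x+.5)/4-.5,140+(y+.5)/4-.5,.022)[:2] for x,y in[(150,58),(490,60),(480,375),(160,375)]]);print('block',W.mean(0),[np.degrees(np.arctan2(*(W[(i+1)%4]-W[i])[::-1])).round(1) for i in range(4)])
d=grab('wrist','w12'); g=d['img']; goal(.4145,.280,.155,57.6)
B=g[150:390,240:400]; m=(B.max(2)<75).astype(np.uint8)
print(w2px(d,manip.state()['tool_pos']-[0,0,.005]))
```

```text
disc [0.45609313 0.00838884 0.042     ]
block [0.45841243 0.0050708 ] [np.float64(-32.6), np.float64(-122.1), np.float64(147.7), np.float64(57.7)]
t 22.12 pos [0.4547 0.0071 0.1575] yaw 57.63 tilt [-0.002  0.    -1.   ] w 0.604 gf 53.1 F [ 0.3 -0.  -0.3]
 go now-axes cm [ 20.89 -18.01   0.27] after-turn cm [ 20.89 -18.02   0.25] az 0.0
[313.98792162 279.89614278]
```

>>> move_arm(
  rows=[
    [1, -1, 0, 0, 0, 0, 0.18],
    [2, -2, 0, 0, 0, 0, 0.18],
    [2.5, -2.5, 0, 0, 0, 0, 0.18],
    [2.5, -2.5, 0, 0, 0, 0, 0.18],
    [2.5, -2.5, 0, 0, 0, 0, 0.18],
    [2, -2.5, 0, 0, 0, 0, 0.18],
    [1.5, -2.5, 0, 0, 0, 0, 0.18],
    [1, -1.5, 0, 0, 0, 0, 0.18],
    [0, -1, 0, 0, 0, 0, 0.18],
    [0, 0, 0, 0, 0, 0, 0.18],
    [0, 0, 0, 0, 0, 0, 0.18],
    [0, 0, 0, 0, 0, 0, 0.18],
  ],
)

```text
time: 23.12
tool_pos: [0.3839, 0.2292, 0.1583]
tool_rot: [0.0, 0.876, 0.482, -0.0]
contact_force: [0.6, -0.4, -1.5]
gripper_width: 0.598
grasp_force: 53.2
```

Run:
```python
from h import *
d=grab('wrist','w13'); g=cv2.cvtColor(d['img'],cv2.COLOR_BGR2HSV)
m=cv2.inRange(g,(0,0,100),(179,60,255)); n,l,st,c=cv2.connectedComponentsWithStats(m)
for i in range(1,n):
    if st[i,4]>800:
        x,y,w,h=st[i,:4]; print(st[i],px2w(d,x+w/2-.5,y+h/2-.5,.006).round(4), np.linalg.norm(px2w(d,x,y+h/2,.006)-px2w(d,x+w,y+h/2,.006)).round(4))
goal(.4145,.280,.155,57.6)
```

```text
[  255    45   122   126 11993] [0.4171 0.2816 0.006 ] 0.091
[ 550  108   86   83 2488] [0.5806 0.1412 0.006 ] 0.0663
t 23.17 pos [0.3841 0.2292 0.1585] yaw 57.54 tilt [-0. -0. -1.] w 0.604 gf 53.2 F [-0.   0.2 -0.7]
 go now-axes cm [ 5.92 -0.17  0.35] after-turn cm [ 5.92 -0.16  0.35] az -0.1
```

View pics/w13.png

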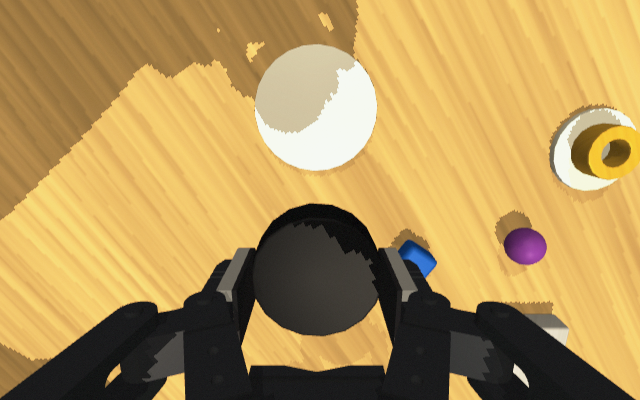

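The large tile is at (316,108) → (0.417,0.282) with width 91 mm, as it should be. The ring stands on its tile at (606,152) and the disc is held level.

>>> move_arm(
  rows=[
    [1.5, 0, 0, 0, 0, 0, 0.18],
    [2.5, 0, 1, 0, 0, 0, 0.18],
    [1.5, 0, 2, 0, 0, 0, 0.18],
    [0.5, 0, 2.5, 0, 0, 0, 0.18],
    [0, 0, 2.5, 0, 0, 0, 0.18],
    [0, 0, 2, 0, 0, 0, 0.18],
    [0, 0, 1, 0, 0, 0, 0.18],
    [0, 0, 0.6, 0, 0, 0, 0.18],
    [0, 0, 0.4, 0, 0, 0, 0.18],
    [0, 0, 0.2, 0, 0, 0, 0.18],
    [0, 0, 0.1, 0, 0, 0, 0.18],
    [0, 0, 0.1, 0, 0, 0, 0.18],
    [0, 0, 0, 0, 0, 0, 0.18],
    [0, 0, 0, 0, 0, 0, 0.18],
    [0, 0, 0, 0, 0, 0, 0.18],
  ],
)

```text
time: 24.42
tool_pos: [0.4162, 0.281, 0.0354]
tool_rot: [0.0, 0.876, 0.482, 0.001]
contact_force: [0.2, -0.2, -1.0]
gripper_width: 0.601
grasp_force: 53.2
```

>>> move_arm(
  rows=[
    [0, 0, 0.1, 0, 0, 0, 0.18],
    [0, 0, 0.05, 0, 0, 0, 0.18],
    [0, 0, 0.05, 0, 0, 0, 0.18],
    [0, 0, 0, 0, 0, 0, 0.18],
    [0, 0, 0, 0, 0, 0, 0.18],
    [0, 0, 0, 0, 0, 0, 0.18],
  ],
)

```text
time: 24.92
tool_pos: [0.4159, 0.2808, 0.0328]
tool_rot: [0.0, 0.876, 0.482, -0.0]
contact_force: [0.3, -1.1, -0.5]
gripper_width: 0.595
grasp_force: 53.2
```

>>> move_arm(
  rows=[
    [0, 0, 0.1, 0, 0, 0, 0.18],
    [0, 0, 0, 0, 0, 0, 0.18],
    [0, 0, 0, 0, 0, 0, 0.18],
    [0, 0, 0, 0, 0, 0, 0.18],
  ],
)

```text
time: 25.25
tool_pos: [0.4159, 0.2808, 0.0318]
tool_rot: [-0.0, 0.876, 0.482, -0.0]
contact_force: [0.2, 0.5, -1.2]
gripper_width: 0.6
grasp_force: 53.2
```

>>> move_arm(
  rows=[
    [0, 0, 0.05, 0, 0, 0, 0.18],
    [0, 0, 0, 0, 0, 0, 0.18],
    [0, 0, 0, 0, 0, 0, 0.18],
  ],
)

```text
time: 25.5
tool_pos: [0.416, 0.2808, 0.0314]
tool_rot: [0.0, 0.876, 0.482, 0.0]
contact_force: [-1.2, -0.5, 1.2]
gripper_width: 0.604
grasp_force: 53.2
```

>>> move_arm(
  rows=[
    [0, 0, 0.05, 0, 0, 0, 0.18],
    [0, 0, 0, 0, 0, 0, 0.22],
    [0, 0, 0, 0, 0, 0, 0.26],
    [0, 0, 0, 0, 0, 0, 0.3],
    [0, 0, 0, 0, 0, 0, 0.4],
    [0, 0, 0, 0, 0, 0, 0.6],
    [0, 0, -0.5, 0, 0, 0, 0.7],
    [0, 0, -1, 0, 0, 0, 0.7],
    [0, 0, -2, 0, 0, 0, 0.8],
    [0, 0, -3, 0, 0, 0, 0.9],
    [0, 0, -3, 0, 0, 0, 1],
    [0, 0, -2.5, 0, 0, 0, 1],
    [-1, 1, -1, 0, 0, 0, 1],
    [-2, 2, 0, 0, 0, 0, 1],
    [-2, 2, 0, 0, 0, 0, 1],
    [-1, 1, 0, 0, 0, 0, 1],
    [0, 0, 0, 0, 0, 0, 1],
    [0, 0, 0, 0, 0, 0, 1],
  ],
)

```text
time: 27.0
tool_pos: [0.4348, 0.1977, 0.1618]
tool_rot: [-0.0, 0.877, 0.481, 0.001]
contact_force: [0.5, -0.6, -0.9]
gripper_width: 1.0
grasp_force: 0.0
```

Run:
```python
from h import *
d=grab('wrist','w14'); goal(.458,.005,.16,57.6)
w=[w2px(d,[.417,.2816,.006]),w2px(d,[.417,.2816,.026])];u,v=w[1];print(w)
u0=int(u)-50;v0=max(0,int(v)-50);B=d['img'][v0:v0+100,u0:u0+100]; m=(B.max(2)<75).astype(np.uint8);n,l,st,c=cv2.connectedComponentsWithStats(m);i=1+st[1:,4].argmax();x,y,ww,h=st[i,:4];print('disc bbox',x+u0,y+v0,ww,h, px2w(d,x+u0+ww/2,y+v0+h/2,.018))
```

```text
t 27.05 pos [0.4346 0.1982 0.1615] yaw 57.6 tilt [ 0.001  0.001 -1.   ] w 1.002 gf 0.0 F [-0.2 -0.2  0.3]
 go now-axes cm [-15.06  12.33   0.14] after-turn cm [-15.06  12.33   0.15] az 0.0
[array([236.13626978, 108.79103641]), array([230.03025935, 109.82718997])]
disc bbox 193 72 79 77 [0.41649062 0.28100196 0.018     ]
```

>>> move_arm(
  rows=[
    [-1.1, 0.9, 0, 0, 0, 0, 1],
    [-2.5, 2, 0, 0, 0, 0, 1],
    [-2.8, 2.3, 0, 0, 0, 0, 1],
    [-2.8, 2.3, 0, 0, 0, 0, 1],
    [-2.8, 2.3, 0, 0, 0, 0, 1],
    [-2, 1.6, 2, 0, 0, 0, 1],
    [-1.1, 0.9, 2, 0, 0, 0, 1],
    [0, 0, 1, 0, 0, 0, 1],
    [0, 0, 0, 0, 0, 0, 1],
    [0, 0, 0, 0, 0, 0, 1],
  ],
)

```text
time: 27.88
tool_pos: [0.4571, 0.0058, 0.1105]
tool_rot: [-0.001, 0.876, 0.483, -0.0]
contact_force: [0.4, -0.0, 0.3]
gripper_width: 1.001
grasp_force: 0.0
```

Run:
```python
from h import *
d=grab('wrist','w15'); goal(.4583,.0048,.022,57.7)
g=cv2.cvtColor(d['img'],cv2.COLOR_BGR2HSV)
m=cv2.inRange(g,(0,0,90),(179,60,255)); n,l,st,c=cv2.connectedComponentsWithStats(m)
for i in range(1,n):
    if st[i,4]>800:
        r=cv2.minAreaRect(np.argwhere(l==i)[:,::-1].astype(np.float32)); print(st[i],r,px2w(d,*r[0],.022).round(4))
print(w2px(d,[.4583,.0048,.022]))
```

```text
t 27.93 pos [0.4578 0.0058 0.1114] yaw 57.73 tilt [ 0.  0. -1.] w 1.0 gf 0.0 F [-0.1 -0.7  0.7]
 go now-axes cm [-0.06  0.09  8.94] after-turn cm [-0.06  0.09  8.94] az 0.0
[ 537   35   54   65 1627] ((562.0, 66.0), (49.75185775756836, 66.4684829711914), 5.710593223571777) [0.6191 0.0059 0.022 ]
[  266   159   105   101 10160] ((318.0, 209.0), (100.0, 104.0), 90.0) [0.46   0.0076 0.022 ]
[318.03406374 214.06348922]
```

>>> move_arm(
  rows=[
    [0, 0.05, 1.5, 0, 0, 0, 1],
    [0, 0, 2.5, 0, 0, 0, 1],
    [0, 0, 2, 0, 0, 0, 1],
    [0, 0, 1.5, 0, 0, 0, 1],
    [0, 0, 0.8, 0, 0, 0, 1],
    [0, 0, 0.4, 0, 0, 0, 1],
    [0, 0, 0.2, 0, 0, 0, 0.9],
    [0, 0, 0, 0, 0, 0, 0.8],
    [0, 0, 0, 0, 0, 0, 0.7],
    [0, 0, 0, 0, 0, 0, 0.6],
    [0, 0, 0, 0, 0, 0, 0.5],
    [0, 0, 0, 0, 0, 0, 0.4],
    [0, 0, 0, 0, 0, 0, 0.35],
    [0, 0, 0, 0, 0, 0, 0.3],
    [0, 0, 0, 0, 0, 0, 0.3],
  ],
)

```text
time: 29.18
tool_pos: [0.4582, 0.0045, 0.023]
tool_rot: [-0.0, 0.876, 0.482, 0.0]
contact_force: [-4.5, 2.9, 7.6]
gripper_width: 0.726
grasp_force: 66.9
```

>>> move_arm(
  rows=[
    [0, 0, -0.2, 0, 0, 0, 0.3],
    [0, 0, -0.4, 0, 0, 0, 0.3],
    [0, 0, -0.8, 0, 0, 0, 0.3],
    [0, 0, -1.5, 0, 0, 0, 0.3],
    [0, 0, -2, 0, 0, 0, 0.3],
    [0, 0, -2, 0, 0, 0, 0.3],
    [0, 0, -2, 0, 0, 0, 0.3],
    [0, 0, -1.5, 0, 0, 0, 0.3],
    [0, 0, -0.6, 0, 0, 0, 0.3],
    [0, 0, 0, 0, 0, 0, 0.3],
    [0, 0, 0, 0, 0, 0, 0.3],
  ],
)

```text
time: 30.1
tool_pos: [0.4574, 0.0043, 0.1312]
tool_rot: [-0.0, 0.876, 0.482, -0.0]
contact_force: [-0.7, -0.2, -6.7]
gripper_width: 0.731
grasp_force: 67.8
```

Run:
```python
from h import *
goal(.438,-.255,.13,15)
goal(.438,-.255,.13,105)
print(manip.state()['joint_pos'].round(2))
```

```text
t 30.1 pos [0.4574 0.0043 0.1312] yaw 57.62 tilt [-0.001  0.    -1.   ] w 0.731 gf 67.8 F [-0.7 -0.2 -6.7]
 go now-axes cm [-22.94  12.25   0.12] after-turn cm [-8.59 24.55  0.12] az 42.6
t 30.1 pos [0.4574 0.0043 0.1312] yaw 57.62 tilt [-0.001  0.    -1.   ] w 0.731 gf 67.8 F [-0.7 -0.2 -6.7]
 go now-axes cm [-22.94  12.25   0.12] after-turn cm [-24.55  -8.59   0.12] az -47.4
[-0.15 -0.26  2.11 -0.    1.3   0.41]
```

>>> move_arm(
  rows=[
    [0, 0, 0, 0, 0, 3, 0.3],
    [0, 0, 0, 0, 0, 6, 0.3],
    [0, 0, 0, 0, 0, 7, 0.3],
    [0, 0, 0, 0, 0, 7, 0.3],
    [0, 0, 0, 0, 0, 7, 0.3],
    [0, 0, 0, 0, 0, 6, 0.3],
    [0, 0, 0, 0, 0, 4, 0.3],
    [0, 0, 0, 0, 0, 2.6, 0.3],
    [-1, 1, 0, 0, 0, 0, 0.3],
    [-1.5, 2, 0, 0, 0, 0, 0.3],
    [-1.5, 2.5, 0, 0, 0, 0, 0.3],
    [-1.5, 2.5, 0, 0, 0, 0, 0.3],
    [-1.5, 2.5, 0, 0, 0, 0, 0.3],
    [-1.5, 2.5, 0, 0, 0, 0, 0.3],
    [-1.5, 2.5, 0, 0, 0, 0, 0.3],
    [-1.5, 2.5, 0, 0, 0, 0, 0.3],
    [-1.5, 2.5, 0, 0, 0, 0, 0.3],
    [-1.5, 2, 0, 0, 0, 0, 0.3],
    [-0.5, 1.5, 0, 0, 0, 0, 0.3],
    [0, 0.5, 0, 0, 0, 0, 0.3],
  ],
)

```text
time: 31.77
tool_pos: [0.375, -0.2726, 0.1299]
tool_rot: [-0.001, 0.992, 0.129, -0.001]
contact_force: [0.4, -0.0, -6.4]
gripper_width: 0.732
grasp_force: 68.0
```

>>> move_arm(
  rows=[
    [0, 0, 0, 0, 0, 0, 0.3],
    [0, 0, 0, 0, 0, 0, 0.3],
    [0, 0, 0, 0, 0, 0, 0.3],
  ],
)

```text
time: 32.02
tool_pos: [0.3764, -0.2699, 0.1308]
tool_rot: [-0.001, 0.991, 0.131, -0.001]
contact_force: [-0.2, -0.4, -5.9]
gripper_width: 0.732
grasp_force: 68.0
```

Run:
```python
from h import *
d=grab('wrist','w16'); goal(.438,-.255,.13,15)
P=[w2px(d,p) for p in ([.438,-.255,.005],)];print(P)
```

```text
t 32.07 pos [ 0.3765 -0.2699  0.131 ] yaw 15.11 tilt [-0.001  0.001 -1.   ] w 0.728 gf 68.0 F [-0.3  0.3 -6.1]
 go now-axes cm [6.33 0.16 0.1 ] after-turn cm [6.33 0.15 0.1 ] az 0.1
[array([319.02881991, 107.33948735])]
```

View pics/w16.png

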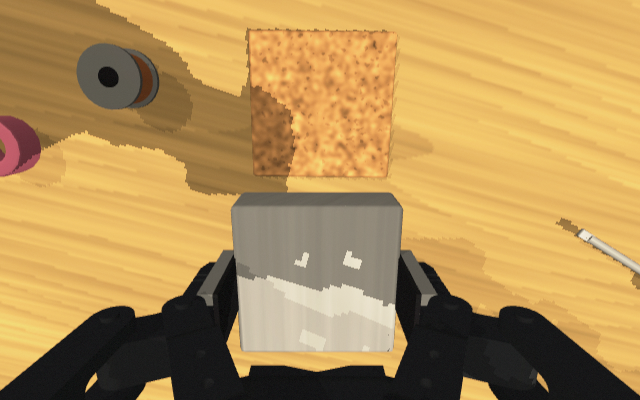

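Mat corners are at (249,30), (397,34), (388,177) and (254,175), so its centre is near (322,107.5). That is about 2 mm to tool +y of my estimate, and its edges are parallel to the block's within 1°.

>>> move_arm(
  rows=[
    [1, 0.1, 0, 0, 0, 0, 0.3],
    [2, 0.1, 0, 0, 0, 0, 0.3],
    [2, 0.1, 0, 0, 0, 0, 0.3],
    [1, 0.1, 1, 0, 0, 0, 0.3],
    [0.3, 0, 2, 0, 0, 0, 0.3],
    [0, 0, 2.5, 0, 0, 0, 0.3],
    [0, 0, 2, 0, 0, 0, 0.3],
    [0, 0, 1.2, 0, 0, 0, 0.3],
    [0, 0, 0.6, 0, 0, 0, 0.3],
    [0, 0, 0.3, 0, 0, 0, 0.3],
    [0, 0, 0.1, 0, 0, 0, 0.3],
    [0, 0, 0, 0, 0, 0, 0.3],
    [0, 0, 0, 0, 0, 0, 0.3],
    [0, 0, 0, 0, 0, 0, 0.3],
  ],
)

```text
time: 33.23
tool_pos: [0.4392, -0.2594, 0.0361]
tool_rot: [0.001, 0.991, 0.131, 0.001]
contact_force: [0.2, -0.2, -7.0]
gripper_width: 0.73
grasp_force: 67.9
```

>>> move_arm(
  rows=[
    [0, 0, 0.1, 0, 0, 0, 0.3],
    [0, 0, 0.1, 0, 0, 0, 0.3],
    [0, 0, 0.1, 0, 0, 0, 0.3],
    [0, 0, 0, 0, 0, 0, 0.3],
    [0, 0, 0, 0, 0, 0, 0.3],
    [0, 0, 0, 0, 0, 0, 0.3],
  ],
)

```text
time: 33.73
tool_pos: [0.4384, -0.2587, 0.0317]
tool_rot: [-0.0, 0.991, 0.131, -0.0]
contact_force: [-0.1, -0.3, -6.4]
gripper_width: 0.729
grasp_force: 67.9
```

>>> move_arm(
  rows=[
    [0, -0.1, 0.1, 0, 0, 0, 0.3],
    [0, 0, 0.1, 0, 0, 0, 0.3],
    [0, 0, 0, 0, 0, 0, 0.3],
    [0, 0, 0, 0, 0, 0, 0.3],
    [0, 0, 0, 0, 0, 0, 0.3],
  ],
)

```text
time: 34.15
tool_pos: [0.4382, -0.2577, 0.0298]
tool_rot: [-0.0, 0.991, 0.131, -0.0]
contact_force: [0.5, -0.1, -6.3]
gripper_width: 0.737
grasp_force: 68.0
```

>>> move_arm(
  rows=[
    [0, 0, 0.1, 0, 0, 0, 0.3],
    [0, 0, 0, 0, 0, 0, 0.3],
    [0, 0, 0, 0, 0, 0, 0.3],
  ],
)

```text
time: 34.4
tool_pos: [0.4382, -0.2577, 0.0287]
tool_rot: [-0.0, 0.991, 0.131, -0.0]
contact_force: [0.0, -1.1, -5.6]
gripper_width: 0.731
grasp_force: 68.0
```

>>> move_arm(
  rows=[
    [0, 0, 0.1, 0, 0, 0, 0.3],
    [0, 0, 0, 0, 0, 0, 0.3],
    [0, 0, 0, 0, 0, 0, 0.3],
  ],
)

```text
time: 34.65
tool_pos: [0.4384, -0.2579, 0.0281]
tool_rot: [0.0, 0.991, 0.131, 0.0]
contact_force: [-0.3, 1.0, -3.7]
gripper_width: 0.732
grasp_force: 68.2
```

Contact is starting, so a touch more, then release and retreat.

>>> move_arm(
  rows=[
    [0, 0, 0.05, 0, 0, 0, 0.3],
    [0, 0, 0, 0, 0, 0, 0.35],
    [0, 0, 0, 0, 0, 0, 0.4],
    [0, 0, 0, 0, 0, 0, 0.45],
    [0, 0, 0, 0, 0, 0, 0.5],
    [0, 0, 0, 0, 0, 0, 0.6],
    [0, 0, 0, 0, 0, 0, 0.8],
    [0, 0, 0, 0, 0, 0, 1],
    [0, 0, 0, 0, 0, 0, 1],
    [0, 0, -0.5, 0, 0, 0, 1],
    [0, 0, -1, 0, 0, 0, 1],
    [0, 0, -2, 0, 0, 0, 1],
    [0, 0, -3, 0, 0, 0, 1],
    [0, 0, -3, 0, 0, 0, 1],
    [0, 0, -3, 0, 0, 0, 1],
    [0, 0, -2, 0, 0, 0, 1],
    [0, 0, -1, 0, 0, 0, 1],
    [0, 0, 0, 0, 0, 0, 1],
    [0, 0, 0, 0, 0, 0, 1],
    [0, 0, 0, 0, 0, 0, 1],
  ],
)

```text
time: 36.32
tool_pos: [0.4374, -0.2571, 0.1804]
tool_rot: [-0.001, 0.991, 0.131, -0.001]
contact_force: [-0.6, -0.5, -1.1]
gripper_width: 0.999
grasp_force: 0.0
```

Run:
```python
from h import *
d=grab('wrist','w17'); goal(.438,-.257,.18,15)
g=cv2.cvtColor(d['img'],cv2.COLOR_BGR2HSV); u,v=w2px(d,[.4386,-.257,.027]).round(1); print('mat ctr at block top px',u,v)
m=cv2.inRange(g,(0,0,70),(179,60,255)); n,l,st,c=cv2.connectedComponentsWithStats(m)
for i in range(1,n):
    if st[i,4]>800:
        r=cv2.minAreaRect(np.argwhere(l==i)[:,::-1].astype(np.float32)); print(st[i],r,px2w(d,*r[0],.027).round(4))
m=cv2.inRange(d['img'],(0,0,0),(255,255,255))
t=grab('top','top1')
for n,p in dict(ring=[.5825,.1397,.026],disc=[.417,.2816,.026],block=[.4386,-.257,.027],b=[.6248,-.1483,.023],jar=[.628,0,.045]).items(): print(n,w2px(t,p).round(1))
a=cv2.resize(t['img'][135:300,160:480],None,fx=2.5,fy=2.5,interpolation=cv2.INTER_CUBIC)
cv2.imwrite('pics/cend.png',a)
```

```text
t 36.37 pos [ 0.4372 -0.257   0.1801] yaw 15.03 tilt [-0.003  0.002 -1.   ] w 0.996 gf 0.0 F [ 0.7  0.5 -0.1]
 go now-axes cm [0.07 0.02 0.01] after-turn cm [0.07 0.02 0.01] az 0.0
mat ctr at block top px 316.9 186.4
[ 129  136   59   51 1810] ((157.8000030517578, 160.10000610351562), (48.29906463623047, 57.6905517578125), 63.43495178222656) [ 0.4267 -0.1316  0.027 ]
[ 278  143   82   80 6251] ((318.5, 182.5), (79.0, 81.0), 90.0) [ 0.442  -0.2574  0.027 ]
[149 259  51  61 840] ((172.78530883789062, 285.2953796386719), (20.68174934387207, 71.37467956542969), 28.886581420898438) [ 0.3207 -0.1594  0.027 ]
[434 259  51  61 846] ((460.2146911621094, 285.2953186035156), (71.37467956542969, 20.681747436523438), 61.11341857910156) [ 0.3857 -0.3997  0.027 ]
ring [257.7 179. ]
disc [190.  257.1]
block [446.4 241.5]
b [390.1 157.4]
jar [321.8 154.7]
```

Run:
```python
from h import *
a=load('top0')['img'];b=load('top1')['img']
D=cv2.absdiff(a,b).max(2); print('jar diff',D[140:172,308:336].max(),'b2 diff',D[160:182,402:424].max())
g=cv2.inRange(cv2.cvtColor(b,cv2.COLOR_BGR2HSV),(50,80,20),(75,255,255));n,l,s,c=cv2.connectedComponentsWithStats(g);print([c[i].round(1) for i in range(1,n) if s[i,4]>30])
print(manip.job_done())
```

```text
jar diff 28 b2 diff 26
[array([389.4, 157.4]), array([411. , 169.6]), array([ 31.2, 239. ])]
the job is handed in; nothing more can be done
None
```

The stack is taken apart, all four pieces were set on their places and released, and the job was handed in at about 36 s. No verdict came back; the final top picture puts both green baubles in the tray pockets, and the block measured within about 4 mm of the mat's centre.

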